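# Slide the spent filter cartridge off the shelf into the waste bin

## Task

Clear the spent blue filter cartridge off the narrow bamboo shelf: press gently on its flat top to draw it out from the back rim, flat on the board, then push it over the open front edge so that it drops into the grey waste bin below. Do not pick it up or press hard on it (it is brittle); leave the tubs and the upside-down glass where they stand and do not shove the bin about.

Things in the scene. Friction and masses are not known exactly. Their poses are not given: they have to be found in the camera images.
- cartridge_mid (a point): centre (7 mm above the underside) of the spent filter cartridge: a flat rigid blue plastic frame with a grey ribbed pad flush in its top, 120 mm (its x) x 100 mm (its y) x 14 mm thick, 0.10 to 0.20 kg, loose. It lies flat on the shelf board, its far end 1 to 6 mm from the back rim, so that nothing fits behind it at first; too wide to grip.
- cartridge: the same cartridge; origin at the centre of its underside, same axes. Its top is grippy and flat, its underside and the varnished board are slick: fingertips that press down on its top with some 4 to 20 N can drag it along the board; how firmly must be felt. Brittle: over 45 N damages it.
- shelf_edge (a point): middle of the bamboo shelf's open front edge, on the board's top, 150 mm above the work surface; x points to the back rim, y along the shelf to the left, z up. Board (here) x 0 to 180, y -310 to 310 mm, 16 mm thick, on two end panels, fixed. Rim 22 mm high along the back (x 168 to 180 mm) and the ends (10 mm thick), none in front.
- turntable_top (a point): centre of the top of a bamboo turntable, 164 mm across, 14 mm high, standing on the right part of the shelf board under the three tubs; it turns lightly.
- bin: grey open waste bin on the work surface below the shelf's front edge, outside 200 mm (its x) x 240 mm (its y) x 100 mm high, walls and floor 5 mm, about 0.9 kg, loose; origin at the centre of its underside. Its far part reaches 15 to 35 mm (more at a corner) under the shelf.
- red_mid (a point): red closed round plastic food tub with a white lid, 67 mm across, 67 mm tall, about 0.12 kg, standing on the turntable; point at its centre, half-way up. A bystander, loose.
- yellow_mid (a point): yellow closed round plastic food tub with a white lid, 67 mm across, 67 mm tall, about 0.12 kg, standing on the turntable; point at its centre, half-way up. A bystander, loose.
- orange_mid (a point): orange closed round plastic food tub with a white lid, 67 mm across, 67 mm tall, about 0.12 kg, standing on the turntable; point at its centre, half-way up. A bystander, loose.
- cup_mid (a point): small glass cup standing upside down on the left part of the shelf, 66 mm across at the mouth (below), 80 mm tall, 0.13 kg; point at its centre, half-way up. A bystander, loose.

How it is judged (in metres and radians):
On the way:
1. the cartridge has been drawn at least 25 mm out from the back rim, still lying flat on the board (x of cartridge_mid in the frame of shelf_edge below 0.077 m and z of cartridge_mid in the frame of shelf_edge between 0 and 0.02 m and angle between cartridge_mid's own z axis and vertical below 0.15 rad), for 0.1 s.
At the end, for the whole second after the job is handed in: The cartridge rests inside the waste bin (its centre between the bin's walls and less than 85 mm above the bin's underside, speed under 20 mm/s); the bin stands upright (within 0.1 rad) and still (x of cartridge_mid in the frame of bin between -0.095 and 0.095 m and y of cartridge_mid in the frame of bin between -0.115 and 0.115 m and z of cartridge_mid in the frame of bin between 0 and 0.085 m and linear speed of each of cartridge, bin below 0.02 m/s and angle between bin's own z axis and vertical below 0.1 rad); the robot touches nothing.
It fails at once if a food tub is shifted by more than 30 mm or knocked over ((distance of red_mid from where it was at the start of the episode above 0.03 m or angle between red_mid's own z axis and vertical above 0.5 rad) or (distance of yellow_mid from where it was at the start of the episode above 0.03 m or angle between yellow_mid's own z axis and vertical above 0.5 rad) or (distance of orange_mid from where it was at the start of the episode above 0.03 m or angle between orange_mid's own z axis and vertical above 0.5 rad)).
It fails at once if the glass cup is shifted by more than 30 mm or knocked over (distance of cup_mid from where it was at the start of the episode above 0.03 m or angle between cup_mid's own z axis and vertical above 0.5 rad).
It fails at once if the cartridge is picked up: its centre rises more than 60 mm above the shelf board (z of cartridge_mid in the frame of shelf_edge above 0.067 m).
It fails at once if the cartridge is pressed with more than 45 N (contact force between the fingers and cartridge above 45 N).
It fails at once if the waste bin is shoved more than 60 mm (distance of bin from where it was at the start of the episode above 0.06 m).
It also fails if it takes over 42 s, if anything falls off the work surface, if the arm or the gripper's body presses on something with over 40 N, if the wrist force passes 120 N, or if a joint passes its speed limit or range.

## Robot

A 6-joint arm with a two-finger parallel gripper is mounted at the origin on the work surface. World frame = base frame: x ahead of the robot, y to its left, z up, the work surface at z = 0. Lengths are in mm, angles in rad, forces in N, time in s.
With the tool pointing down it reaches from about 350 to 875 mm from the base axis. Payload 4.2 kg.
Tool frame: the origin (TCP) lies on the mounting face of the last link; the fingertips stand 173 mm ahead of it and the grasp point (between the pads) lies 155 mm ahead of it; z points along the fingers, y is the line along which they close (so a half turn about z gives the same grasp; the last joint's range is limited). The gripper opens to 85 mm and grips with 20 to 120 N. Pads are 22 mm wide; open, the fingers measure 114 mm over their backs; the gripper's body (76 mm by 85 mm) begins 54 mm behind the grasp point. The pads swing forward as they close: fully open they stand 13 mm farther back than shut.
Start: joints at [-1.012, 0.385, 0.008, 0, -1.194, -0.259], TCP at [184.597, -597.096, 404.712] pointing down, gripper open.
Joint ranges: [-3.14, 3.14], [-1.21, 2.06], [-1.07, 1.41], [-3.16, 2.05], [-2.99, -0.16], [-3.1, 3.1]. Speed limits (rad/s): [2.79, 2.79, 3.14, 3.14, 3.14, 3.14].

## Interface

Orientations are given as a unit quaternion [x, y, z, w].
In Python, from bench import arm gives the robot as it stands.
- The arm moves only by the tool carry_out, never from a script. Its argument "rows" is a list of rows, each a list of 7 numbers: the shift along the tool's x, y, z as a fraction of full scale, then the turn, a rotation vector about the tool's x, y, z as a fraction of full scale, then the opening, from -1 (shut) to 1 (fully open). A call has 1 to 12 rows; each row is the pose to reach, as a shift and turn from the pose commanded when the call began, along the tool's axes at that moment, turning the shorter way round; what a row does not reach only later rows make up. Full scale, the value 1, is 20 cm for a shift and pi rad for a turn. A row lasts 1/8 s, in which the tool goes at most 62.5 mm and 10.7 degrees, less where a joint would pass 70% of its speed; a pose out of reach is approached as far as the arm can. A call with a number of a shift or a turn outside -1 to 1 is refused whole. A call with a gripper value outside its range is refused whole. The fingers move at their own pace and stop on an object; the grip force is fixed at half the most. Time passes only in rows, so rows that repeat a pose let the fingers close. It gives the time, the measured TCP pose, the force, the opening and the grip force at its end, in the units of the state.
- arm.read_state(): the state, without advancing time (a new reading comes with each control period).
- arm.get_image(name): name is "scene" or "top" or "wrist"; returns (picture, depth): 400x640x3 uint8, red, green, blue; 400x640 float32, mm along the optical axis (not along the pixel's ray), 0 where there is no reading.
- arm.calibration(name): a dict with "mtx" (3x3 intrinsics, pixels), "k1" (the pictures are not rectified: a ray, as slopes to the right and down, at radius r is drawn at 1 + k1 r^2 times it, then the intrinsics apply), "cam_to_world" (4x4, takes a point from camera to world coordinates). Camera axes: x right, y up, looking along -z (the intrinsics and any distortion apply to the point x, -y, -z); pixel columns grow to the right and rows downward; lengths in mm; the calibration is good to about 2 mm. A picture is of the moment at which its call begins: read the wrist's pose just before it. calibration takes no time and is no camera call; for the wrist camera it gives the pose at the moment of the call.
- arm.job_done(): hands the job in; it is judged then, once.
The state is a dict: "clock": time; "joints": joint angles; "joint_vel": joint speeds; "joint_efforts": joint torques, N m; "position": TCP position; "ee_rot": TCP orientation; "contact_force": force on the tool from outside, world axes, zero at the start; "wrist_torque": the same for the moment, N m; "gripper_width": finger opening in mm; "grasp_force": force on a finger pad.
Only numpy, scipy, OpenCV 4.12 (cv2) and the standard library are available. Lean on these libraries where they do the work, as an engineer would, in place of code of your own. Each camera call takes 0.05 s, during which the arm holds its last target. There are 200 camera calls.

## Working session

There is one attempt and no reset: what is moved stays moved. The work goes in short steps, Python scripts to look and compute and a tool call to move; the robot and the scene stay as the last step left them, time stands still between calls to the robot, and variables do not carry over. Pictures are saved under pics/ and viewed, at most 10 in all, crops included, and the job is handed in when it is done.

Besides the shell and the picture viewer there is one more tool, called as name(argument=value, ...) on one line, values as JSON. carry_out: Moves the arm, as the interface text tells. Its arguments: {"type":"object","properties":{"rows":{"type":"array"}},"required":["rows"]}

```bash
mkdir -p pics && cat > h.py <<'E'
import numpy as np, cv2
from bench import arm
def save(n,f):
    im,d=arm.get_image(n); cv2.imwrite(f,im[:,:,::-1]); return im,d
def pts(n,d,mask):
    c=arm.calibration(n); K=np.array(c["mtx"]);T=np.array(c["cam_to_world"]);k=c["k1"]
    v,u=np.nonzero(mask&(d>0)); z=d[v,u]
    xy=cv2.undistortPoints(np.stack([u,v],1).astype(np.float64)[:,None],K,np.array([k,0,0,0.]))[:,0]
    P=np.stack([xy[:,0]*z,-xy[:,1]*z,-z,np.ones_like(z)],1)@T.T
    return u,v,P[:,:3]
E
python3 - <<'E'
from h import *
s=arm.read_state();print(s)
for n in("scene","top"):
    im,d=save(n,f"pics/{n}0.png"); np.savez(f"{n}0.npz",im=im,d=d)
    print(n,np.round(arm.calibration(n)["cam_to_world"],2).tolist())
E
```

```text
{'clock': 0.0, 'joints': array([-1.01243634e+00,  3.85579340e-01,  6.60022466e-03, -5.22702233e-04,
       -1.19399155e+00, -2.58582131e-01]), 'joint_vel': array([ 0.0004121 ,  0.00142008, -0.00029534,  0.00010406,  0.00071481,
        0.00187016]), 'joint_efforts': array([-9.63052230e-05, -3.92285371e+01,  1.88396412e+01,  4.18624789e+00,
       -4.74548302e-03,  5.24226976e-06]), 'position': array([ 184.53125905, -596.91877262,  403.59386424]), 'ee_rot': array([-1.49232864e-01,  9.88801452e-01,  1.09421489e-03, -2.08904832e-04]), 'contact_force': array([-0.06024863, -0.36688739, -0.45712579]), 'wrist_torque': array([-0.03487976, -0.00736722, -0.02685211]), 'grasp_force': 0.0, 'gripper_width': 85.165999483093}
scene [[-0.78, -0.41, 0.47, 974.07], [0.62, -0.54, 0.57, 478.02], [0.02, 0.74, 0.68, 699.26], [0.0, 0.0, 0.0, 1.0]]
top [[-0.02, 0.99, -0.11, 457.07], [-1.0, -0.02, -0.02, 8.1], [-0.03, 0.11, 0.99, 1150.22], [0.0, 0.0, 0.0, 1.0]]
```

View pics/top0.png

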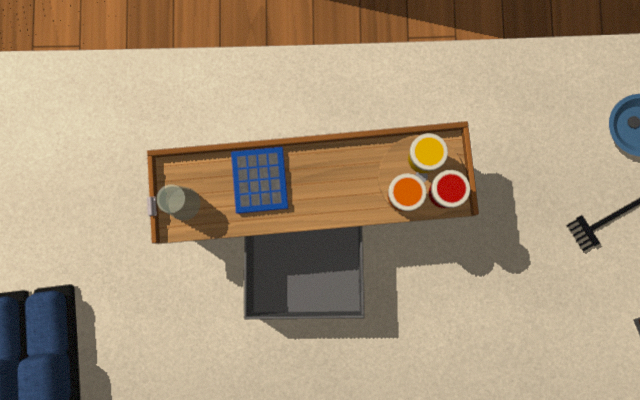

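View pics/scene0.png

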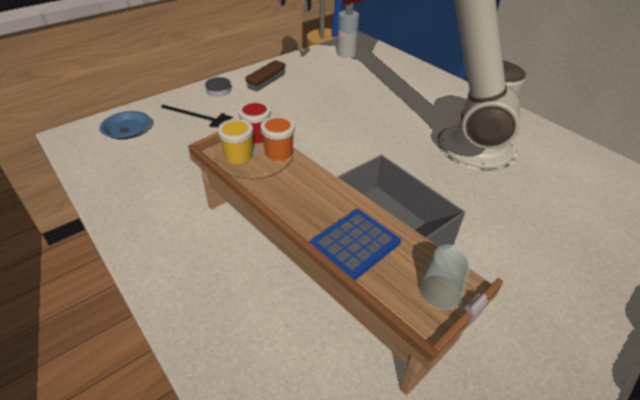

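The top view shows the cartridge at about (260,180), the glass at (171,199), the tubs at (407–450,150–190) and the bin at (245–363, 228–318). The cartridge sits left of the bin's centre, so I'll measure all of these next.

```bash
python3 - <<'E'
from h import *
Z=np.load("top0.npz");im,d=Z["im"],Z["d"]
hsv=cv2.cvtColor(im,cv2.COLOR_RGB2HSV)
roi=np.zeros(d.shape,bool);roi[135:225,220:300]=1
m=cv2.inRange(hsv,(105,120,60),(125,255,255)).astype(bool)&roi
u,v,P=pts("top",d,m);print("blue z",np.median(P[:,2]))
r=cv2.minAreaRect(P[:,:2].astype(np.float32));print("cart",r,cv2.boxPoints(r).round(1).tolist())
# board points
u,v,P=pts("top",d,np.ones(d.shape,bool))
z=np.median(P[(u>300)&(u<370)&(v>160)&(v<210),2]);print("board z",z)
b=(u>290)&(u<375)&(np.abs(P[:,2]-z)<6)&(v>130)&(v<250)
fr=[];bk=[]
for c in range(292,374,4):
    s=b&(u==c); q=P[s]; fr.append(q[np.argmin(q[:,0]),:2]); 
    s2=(u==c)&(v<200)&(P[:,2]>z+12); q=P[s2]
    if len(q): bk.append(q[np.argmin(q[:,0]),:2])
fr=np.array(fr);print("front x=a*y+b",np.polyfit(fr[:,1],fr[:,0],1)); bk=np.array(bk)
if len(bk):print("rim inner",np.polyfit(bk[:,1],bk[:,0],1))
# bin rim
s=(u>235)&(u<375)&(v>243)&(v<325)&(P[:,2]>85)&(P[:,2]<115)
r=cv2.minAreaRect(P[s][:,:2].astype(np.float32));print("bin",r,cv2.boxPoints(r).round(1).tolist(),np.median(P[s][:,2]))
for n,c in dict(cup=(171,199),o=(407,192),red=(450,188),y=(428,151)).items():
    s=(np.hypot(u-c[0],v-c[1])<6);print(n,np.median(P[s],0).round(1))
E
```

```text
blue z 165.0314067351993
cart ((617.3214111328125, 151.9642791748047), (119.84415435791016, 99.0490493774414), 4.5329413414001465) [[553.7000122070312, 196.60000610351562], [561.5, 97.9000015258789], [681.0, 107.30000305175781], [673.0999755859375, 206.10000610351562]]
board z 151.0131287630029
front x=a*y+b [-6.69102002e-02  5.24299429e+02]
rim inner [-6.99701618e-02  6.91802762e+02]
bin ((420.1073303222656, 72.3685531616211), (241.0836181640625, 150.2611541748047), 89.73485565185547) [[344.3999938964844, -47.79999923706055], [494.70001220703125, -48.5], [495.79998779296875, 192.60000610351562], [345.5, 193.3000030517578]] 99.70296898050697
cup [573.8 300.1 231.5]
o [ 577.2 -122.3  232.6]
red [ 582.8 -197.9  232.4]
y [ 650.5 -162.2  232.1]
```

carry_out(rows=[[0,0,-0.3,0,0,0,0.18],[-1,1,-0.4,0,0,0.073,0.18],[-1,1,-0.4,0,0,0.073,0.18],[-1,1,-0.4,0,0,0.073,0.18],[-1,1,-0.4,0,0,0.073,0.18],[-1,1,-0.4,0,0,0.073,0.18],[-1,1,-0.4,0,0,0.073,0.18]])

```text
clock: 0.98
position: [317.2, -345.1, 485.0]
ee_rot: [-0.037, 0.999, -0.0, 0.0]
contact_force: [0.1, -0.2, 0.1]
gripper_width: 50.7
grasp_force: 0.0
```

```bash
cat >> h.py <<'E'
from scipy.spatial.transform import Rotation as Ro
def go(*targets):
    s=arm.read_state();R=Ro.from_quat(s["ee_rot"]).as_matrix();p=s["position"]
    print("t",round(s["clock"],2),"p",p.round(1),"F",s["contact_force"].round(1),"w",round(s["gripper_width"],1))
    print("rotvec frac to yaw 4deg down:",(Ro.from_matrix(R.T@np.array([[-np.cos(.07),-np.sin(.07),0],[-np.sin(.07),np.cos(.07),0],[0,0,-1]]).T).as_rotvec()/np.pi).round(4))
    for t in targets: print(t,(R.T@(np.array(t)-p)/200).round(3))
E
python3 -c "
from h import *
go((455,-150,484),(620,150,420))"
```

```text
t 0.97 p [ 317.2 -345.1  485. ] F [ 0.1 -0.2  0.1] w 50.7
rotvec frac to yaw 4deg down: [-0.      0.0003  0.0014]
(455, -150, 484) [-0.76   0.922  0.006]
(620, 150, 420) [-1.694  2.356  0.326]
```

carry_out(rows=[[-0.76,0.92,0,0,0,0,0.18],[-0.76,0.92,0,0,0,0,0.18],[-0.76,0.92,0,0,0,0,0.18],[-0.8,1,0,0,0,0,0.18],[-0.8,1,0,0,0,0,0.18],[-0.8,1,0,0,0,0,0.18]])

```text
clock: 1.72
position: [462.3, -136.4, 484.1]
ee_rot: [-0.035, 0.999, -0.0, -0.001]
contact_force: [-0.5, -0.4, 0.3]
gripper_width: 50.6
grasp_force: 0.0
```

carry_out(rows=[[-0.4,0.7,0,0,0,0,0.18],[-0.4,0.7,0,0,0,0,0.18],[-0.4,0.9,0.2,0,0,0,0.18],[-0.4,0.9,0.2,0,0,0,0.18],[-0.4,0.9,0.2,0,0,0,0.18],[-0.4,0.9,0.2,0,0,0,0.18],[-0.4,0.9,0.2,0,0,0,0.18]])

```text
clock: 2.6
position: [529.1, 47.5, 445.8]
ee_rot: [-0.034, 0.999, 0.0, 0.001]
contact_force: [0.0, 0.3, -0.3]
gripper_width: 50.3
grasp_force: 0.0
```

```bash
python3 -c "
from h import *
save('wrist','pics/w1.png')
go((625,152,420),(625,152,365),(625,152,343))"
```

```text
t 2.65 p [529.1  47.7 445.6] F [ 0.1 -0.7 -0.4] w 50.5
rotvec frac to yaw 4deg down: [ 0.0001  0.0005 -0.0004]
(625, 152, 420) [-0.514  0.487  0.129]
(625, 152, 365) [-0.513  0.487  0.404]
(625, 152, 343) [-0.513  0.487  0.514]
```

carry_out(rows=[[-0.51,0.49,0.1,0,0,0,0.18],[-0.51,0.49,0.1,0,0,0,0.18],[-0.51,0.49,0.1,0,0,0,0.18],[-0.51,0.49,0.4,0,0,0,0.18],[-0.51,0.49,0.4,0,0,0,0.18],[-0.51,0.49,0.45,0,0,0,0.18],[-0.51,0.49,0.48,0,0,0,0.18],[-0.51,0.49,0.48,0,0,0,0.18]])

```text
clock: 3.65
position: [624.1, 153.7, 349.7]
ee_rot: [-0.035, 0.999, 0.0, 0.001]
contact_force: [0.3, 0.4, 0.2]
gripper_width: 50.4
grasp_force: 0.0
```

```bash
python3 -c "
from h import *
im,d=save('wrist','pics/w2.png')
go((625,152,338))"
```

```text
t 3.7 p [624.2 153.8 349.9] F [-0.3  0.2  0.1] w 50.5
rotvec frac to yaw 4deg down: [0.0002 0.0006 0.0001]
(625, 152, 338) [-0.003 -0.009  0.059]
```

View pics/w2.png

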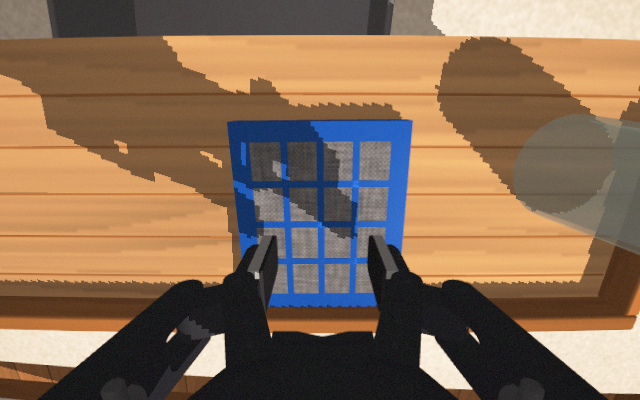

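The wrist view shows both fingertips (265,255 and 380,255) over the cartridge top, with clear margins to its edges. Next I'll descend slowly until I feel contact.

carry_out(rows=[[0,0,0.02,0,0,0,0.18],[0,0,0.04,0,0,0,0.18],[0,0,0.04,0,0,0,0.18]])

```text
clock: 4.08
position: [624.0, 153.9, 340.1]
ee_rot: [-0.035, 0.999, -0.0, -0.001]
contact_force: [-0.5, 0.1, 1.2]
gripper_width: 50.3
grasp_force: 0.0
```

carry_out(rows=[[0,0,0.01,0,0,0,0.18],[0,0,0.01,0,0,0,0.18]])

```text
clock: 4.32
position: [624.1, 153.9, 338.5]
ee_rot: [-0.035, 0.999, -0.0, -0.0]
contact_force: [-0.3, -0.2, -0.5]
gripper_width: 50.6
grasp_force: 0.0
```

carry_out(rows=[[0,0,0.01,0,0,0,0.18],[0,0,0.01,0,0,0,0.18]])

```text
clock: 4.58
position: [624.1, 153.9, 336.5]
ee_rot: [-0.035, 0.999, -0.0, -0.0]
contact_force: [0.1, -1.3, 0.4]
gripper_width: 50.4
grasp_force: 0.0
```

carry_out(rows=[[0,0,0.005,0,0,0,0.18],[0,0,0.005,0,0,0,0.18]])

```text
clock: 4.82
position: [624.1, 153.9, 335.6]
ee_rot: [-0.035, 0.999, -0.0, -0.0]
contact_force: [-0.2, 0.3, -0.7]
gripper_width: 50.1
grasp_force: 0.0
```

carry_out(rows=[[0,0,0.005,0,0,0,0.18],[0,0,0.005,0,0,0,0.18]])

```text
clock: 5.08
position: [624.1, 153.9, 334.6]
ee_rot: [-0.035, 0.999, -0.0, -0.0]
contact_force: [-0.8, 0.3, -0.2]
gripper_width: 50.2
grasp_force: 0.0
```

carry_out(rows=[[0,0,0.005,0,0,0,0.18],[0,0,0.005,0,0,0,0.18]])

```text
clock: 5.32
position: [624.1, 153.9, 334.4]
ee_rot: [-0.035, 0.999, 0.0, 0.0]
contact_force: [-1.2, -0.5, 3.9]
gripper_width: 50.4
grasp_force: 1.9
```

carry_out(rows=[[0,0,0.005,0,0,0,0.18],[0,0,0.005,0,0,0,0.18]])

```text
clock: 5.58
position: [624.2, 153.9, 334.4]
ee_rot: [-0.035, 0.999, 0.0, 0.001]
contact_force: [-2.2, 0.2, 7.9]
gripper_width: 50.5
grasp_force: 3.5
```

Contact starts at about z 334.5 with a stiffness of about 4 N/mm. I'll press a bit more and start dragging.

carry_out(rows=[[0,0,0.005,0,0,0,0.18],[0.02,0,0.005,0,0,0,0.18],[0.04,0,0.005,0,0,0,0.18],[0.06,0,0.005,0,0,0,0.18],[0.08,0,0.005,0,0,0,0.18],[0.1,0,0.005,0,0,0,0.18]])

```text
clock: 6.32
position: [605.6, 152.9, 334.4]
ee_rot: [-0.036, 0.999, 0.001, 0.004]
contact_force: [1.8, 0.3, 6.9]
gripper_width: 50.2
grasp_force: 3.4
```

```bash
cat >> h.py <<'E'
def cart():
    im,d=arm.get_image("top");hsv=cv2.cvtColor(im,cv2.COLOR_RGB2HSV)
    m=cv2.inRange(hsv,(105,120,60),(125,255,255)).astype(bool);m[:,:200]=0;m[:,420:]=0;m[:125]=0
    u,v,P=pts("top",d,m);k=(P[:,2]>140)&(P[:,2]<175);P=P[k]
    r=cv2.minAreaRect(P[:,:2].astype(np.float32));print("cart",np.round(r[0],1),np.round(r[1],1),round(r[2],1),cv2.boxPoints(r).round(0).tolist());return im
E
python3 -c "
from h import *
cart();go()"
```

```text
cart [599.4 151.3] [118.4  98.5] 4.3 [[537.0, 196.0], [544.0, 98.0], [662.0, 107.0], [655.0, 205.0]]
t 6.38 p [605.1 152.9 334.4] F [1.5 1.1 7.1] w 50.9
rotvec frac to yaw 4deg down: [0.0004 0.0024 0.0005]
```

The cartridge follows at about 7 N. I'll carry on, drawing it out and to the right.

carry_out(rows=[[0.03,0,0.003,0,0,0,0.18],[0.06,-0.03,0.003,0,0,0,0.18],[0.09,-0.06,0.003,0,0,0,0.18],[0.12,-0.09,0.003,0,0,0,0.18],[0.13,-0.12,0.003,0,0,0,0.18],[0.13,-0.15,0.003,0,0,0,0.18],[0.13,-0.18,0.003,0,0,0,0.18],[0.13,-0.2,0.003,0,0,0,0.18],[0.13,-0.2,0.003,0,0,0,0.18]])

```text
clock: 7.5
position: [582.5, 111.4, 334.4]
ee_rot: [-0.036, 0.999, 0.001, 0.004]
contact_force: [0.7, 0.7, 10.2]
gripper_width: 50.4
grasp_force: 4.8
```

```bash
python3 -c "
from h import *
cart();go()"
```

```text
cart [577.6 110.2] [118.3  98.1] 2.1 [[517.0, 157.0], [520.0, 59.0], [639.0, 63.0], [635.0, 161.0]]
t 7.55 p [582.5 111.4 334.4] F [ 1.1  0.9 10.1] w 50.5
rotvec frac to yaw 4deg down: [0.0004 0.0026 0.0006]
```

carry_out(rows=[[0.02,-0.03,0,0,0,0,0.18],[0.04,-0.06,0,0,0,0,0.18],[0.06,-0.09,0,0,0,0,0.18],[0.08,-0.12,0,0,0,0,0.18],[0.1,-0.15,0,0,0,0,0.18],[0.12,-0.17,0,0,0,0,0.18],[0.14,-0.18,0,0,0,0,0.18],[0.14,-0.18,0,0,0,0,0.18]])

```text
clock: 8.55
position: [557.3, 73.4, 334.4]
ee_rot: [-0.036, 0.999, 0.001, 0.005]
contact_force: [0.8, 0.5, 8.7]
gripper_width: 50.1
grasp_force: 4.7
```

```bash
python3 -c "
from h import *
im=cart();go(); cv2.imwrite('pics/t2.png',im[100:340,100:500,::-1])"
```

```text
cart [552.6  72.9] [118.6  99.5] 1.6 [[492.0, 121.0], [495.0, 22.0], [613.0, 25.0], [611.0, 124.0]]
t 8.6 p [557.3  73.4 334.4] F [0.7 0.8 9.8] w 50.1
rotvec frac to yaw 4deg down: [0.0003 0.0029 0.0006]
```

View pics/t2.png

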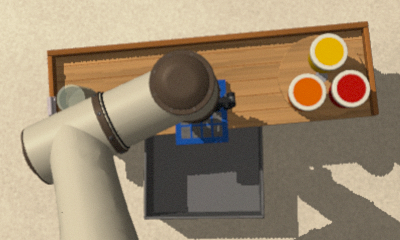

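The cartridge is drawn out, overhanging the front edge and centred over the bin in y. I'll lift off and drop the fingers behind it.

carry_out(rows=[[0,0,-0.1,0,0,0,0.18],[0,0,-0.2,0,0,0,0.18],[-0.2,0,-0.2,0,0,0,0.18],[-0.42,0,-0.2,0,0,0,0.18],[-0.42,0,-0.2,0,0,0,0.18],[-0.42,0,-0.2,0,0,0,0.18]])

```text
clock: 9.35
position: [639.0, 78.7, 370.2]
ee_rot: [-0.035, 0.999, -0.0, -0.001]
contact_force: [-0.7, -0.2, 0.3]
gripper_width: 50.6
grasp_force: 0.0
```

```bash
python3 -c "
from h import *
cart();im,d=save('wrist','pics/w3.png');go((641,79,327),(547,73,327))"
```

```text
cart [552.6  72.9] [118.4 100.2] 2.1 [[492.0, 121.0], [495.0, 21.0], [614.0, 25.0], [610.0, 125.0]]
t 9.45 p [638.6  78.7 371.1] F [-0.1  0.4 -0.4] w 50.4
rotvec frac to yaw 4deg down: [ 0.     -0.0002  0.0002]
(641, 79, 327) [-0.012  0.001  0.221]
(547, 73, 327) [0.459 0.004 0.221]
```

View pics/w3.png

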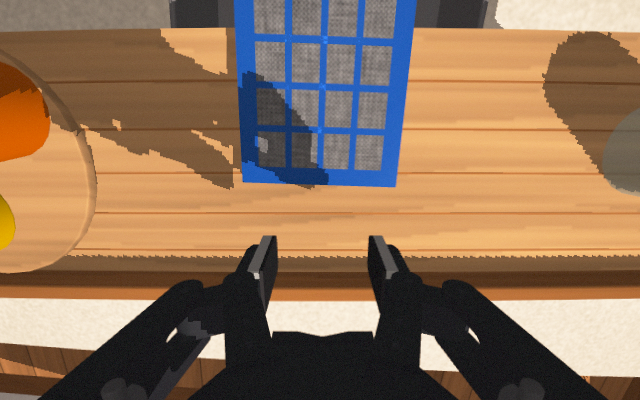

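The fingers (265,255 and 380,255) are behind the cartridge's rear edge (row 185) and in front of the rim, so I'll descend there.

carry_out(rows=[[0,0,0.1,0,0,0,0.18],[0,0,0.18,0,0,0,0.18],[0,0,0.22,0,0,0,0.18],[0,0,0.22,0,0,0,0.18]])

```text
clock: 9.95
position: [639.2, 78.8, 326.6]
ee_rot: [-0.035, 0.999, -0.0, -0.001]
contact_force: [-0.4, 0.4, 0.3]
gripper_width: 50.4
grasp_force: 0.0
```

carry_out(rows=[[0.04,0,0,0,0,0,0.18],[0.08,0,0,0,0,0,0.18],[0.12,0,0,0,0,0,0.18],[0.15,0,0,0,0,0,0.18],[0.15,0,0,0,0,0,0.18]])

```text
clock: 10.58
position: [609.0, 76.7, 327.4]
ee_rot: [-0.035, 0.999, 0.0, 0.0]
contact_force: [0.2, 0.3, 0.1]
gripper_width: 50.3
grasp_force: 0.0
```

```bash
python3 -c "
from h import *
cart();go()"
```

```text
cart [539.2  70.2] [118.6  99.9] 4.1 [[476.0, 116.0], [484.0, 16.0], [602.0, 25.0], [595.0, 124.0]]
t 10.62 p [609.3  76.7 327.3] F [ 0.2 -0.5  0.1] w 50.4
rotvec frac to yaw 4deg down: [0.     0.     0.0002]
```

carry_out(rows=[[0.06,0,0,0,0,0,0.18],[0.14,0,0,0,0,0,0.18],[0.22,0,0,0,0,0,0.18],[0.3,0,0,0,0,0,0.18],[0.38,0,0,0,0,0,0.18],[0.45,0,0,0,0,0,0.18],[0.5,0,0,0,0,0,0.18],[0.5,0,0,0,0,0,0.18]])

```text
clock: 11.62
position: [509.2, 69.6, 327.3]
ee_rot: [-0.035, 0.999, 0.0, 0.0]
contact_force: [-0.2, 0.4, 0.0]
gripper_width: 50.8
grasp_force: 0.0
```

carry_out(rows=[[0,0,-0.3,0,0,0,0.18],[0,0,-0.5,0,0,0,0.18],[-0.6,0,-0.7,0,0,0,0.18],[-0.6,0,-0.7,0,0,0,0.18],[-0.6,0,-0.7,0,0,0,0.18],[-0.6,0,-0.7,0,0,0,0.18],[-0.6,0,-0.7,0,0,0,0.18]])

```text
clock: 12.5
position: [628.6, 78.0, 467.0]
ee_rot: [-0.035, 0.999, -0.0, -0.0]
contact_force: [0.1, 0.6, 0.0]
gripper_width: 50.3
grasp_force: 0.0
```

```bash
python3 -c "
from h import *
a,_=arm.get_image('top');b,_=arm.get_image('scene')
cv2.imwrite('pics/e.png',np.hstack([a[100:350,120:500],b[80:330,180:580]])[:,:,::-1]);go()"
```

```text
t 12.6 p [628.5  78.1 467.5] F [-0.1  0.  -0. ] w 50.5
rotvec frac to yaw 4deg down: [0.     0.0001 0.0003]
```

View pics/e.png

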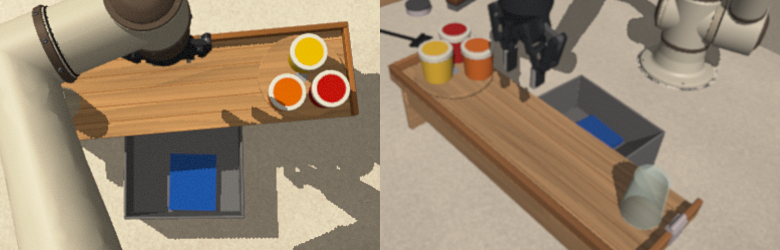

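The cartridge lies in the bin (blue at 193,182 in the top crop). The tubs and the glass are where they started, and the bin stands upright.

```bash
python3 -c "
from bench import arm
print(arm.job_done())"
```

```text
the job is handed in; nothing more can be done
None
```

The cartridge was drawn out flat at about 10 N, pushed over the front edge and now lies in the bin; the tubs, glass and bin look undisturbed, and the job was handed in at about 12.6 s (no verdict was returned).

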